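# Bring the check weight to the scale with tongs

### The job

The bench scale is due for its check: pick up the tongs, close their jaws on the middle-sized brass check weight and draw it out of its well in the wooden block; the gripper itself must never touch any of the brass weights. Carry the weight in the tongs to the scale and finish there while holding: still squeezing the tongs, with the weight upright and still a few centimetres above the middle of the round pan, neither weight nor tongs touching the scale, ready to be set down once the display has zeroed. Leave the other two weights standing in their wells and the calculator and the marker pen where they lie.

Things in the scene. Friction and masses are not known exactly. Their poses are not given: they have to be found in the camera images.
- tongs: Steel spring tongs with black rubber grip pads and jaws, 245 mm long with the pull ring at the back, 21 mm high, 140 g, lying flat: the two arms lie side by side and close horizontally. Origin: centre line midway between the grip pads, at the underside (on the table). x to the jaws, y to the left arm, z up. Balance point about x = -12 mm; the pin is at x = -95 mm, the ring ends at -134 mm.
- tongs_left: The left arm of the tongs with its grip pad and jaw. Origin on the pin at the back (underside), axes as the tongs' when open. Grip pads: x = -30 to +30 mm from the tongs' origin, z = 0 to 21 mm; over their outer faces about 54 mm open (as they lie), 46 mm (and then parallel) half closed, 40 mm when the jaws touch the middle weight. Squeezed there, both arms move equally.
- tongs_right: The right arm of the tongs, mirror image of the left; origin on the pin. A spring holds the tongs open: squeezing the grip pads takes about 5 N at first, 8 N half closed and 11 N when the jaws reach the middle weight; about half of any force beyond that presses on the weight.
- jaw_centre (a point): Point of the tongs where the axis of a held weight sits: on the centre line, x = +95 mm from the tongs' origin, 7 mm above their underside. Each jaw is a shallow upright V, 26 mm long, 0 to 16 mm above the underside. Gap between the jaws (narrowest): 52 mm open, 37 mm half closed; 77 mm over their backs when open.
- block: Wooden weight block, fixed, 74 x 214 x 22 mm (x, y, z), with three round wells 5 mm deep in a row along its y axis, 68 mm apart: y = +68 mm for the small weight (well 29 mm wide), y = 0 for the middle one (37 mm), y = -68 mm for the large one (44 mm). Origin: centre of its underside on the table. It stands left or right, the scale on the other side; its x axis points roughly away from the robot.
- weight_mid: The middle-sized brass check weight, 100 g: a round body 33 mm in diameter, about 15 mm tall, with a knob on top, 24 mm in all. Origin: centre of its underside; z up. It stands in the middle well, its underside 17 mm above the table and 5 mm below the top of the block.
- weight_small: The small brass weight, 50 g, 25 mm in diameter, 19 mm tall, in its well at one end of the block; stays there. Origin: centre of its underside.
- weight_large: The large brass weight, 200 g, 40 mm in diameter, 30 mm tall, in its well at the other end of the block; stays there. Origin: centre of its underside.
- scale: White bench scale, fixed, 260 x 184 x 78 mm (x, y, z), with a round steel pan 152 mm in diameter. Origin: centre of its underside on the table; display at its front (-x). The housing is 65 mm high, the pan's top 78 mm above the table.
- pan_centre (a point): The centre of the top face of the scale's round pan, 46 mm behind the scale's origin (along the scale's x) and 78 mm above the table.
- calculator: Black pocket calculator, 118 x 68 x 18 mm, lying loose beyond the tongs. Origin: centre of its underside.
- marker: Black marker pen, 135 mm long, 12 mm thick, lying loose beyond the tongs. Origin: centre of its underside.

How it is judged:
On the way, in this order (a step that is already met when the one before it is completed fails the run):
1. the tongs are lifted off the table in the gripper, the weight still in its well (height (world z) of tongs above 0.025 m and contact force between the fingers and tongs above 0.5 N and z of weight_mid in the frame of block below 0.022 m), for 0.2 s.
2. the tongs' jaws have drawn the weight out of the block (contact force between each of tongs_left, tongs_right and weight_mid above 0.3 N and z of weight_mid in the frame of block above 0.035 m and contact force between weight_mid and block below 0.05 N), for 0.2 s.
At the end, for the whole second after the job is handed in: The gripper squeezes the tongs, both jaws hold the middle weight upright (23 deg) and still, its underside 15 to 120 mm above the pan and within 45 mm of its centre; weight and tongs touch neither scale nor block, the robot touches no weight; the other two weights stand in their wells (contact force between each of tongs_left, tongs_right and weight_mid above 0.3 N and contact force between the fingers and tongs above 1 N and horizontal distance between weight_mid and pan_centre below 0.045 m and z of weight_mid in the frame of pan_centre between 0.015 and 0.12 m and angle between weight_mid's own z axis and vertical below 0.4 rad and linear speed of weight_mid below 0.03 m/s and contact force between each of weight_mid, tongs and scale below 0.05 N and contact force between weight_mid and block below 0.05 N and contact force between weight_mid and the arm below 0.05 N and horizontal distance between weight_small and block between 0.055 and 0.081 m and horizontal distance between weight_large and block between 0.055 and 0.081 m and z of each of weight_small, weight_large in the frame of block below 0.021 m and angle between each of weight_small, weight_large's own z axis and vertical below 0.15 rad); the arm keeps its last pose, push and grip.
It fails at once if the gripper or arm touched a brass weight (contact force between any of the fingers, the arm and weight_small above 0.2 N or contact force between any of the fingers, the arm and weight_mid above 0.2 N or contact force between any of the fingers, the arm and weight_large above 0.2 N).
It fails at once if one of the other two weights was shifted out of its well (distance of any of weight_small, weight_large from where it was at the start of the episode above 0.015 m).
It fails at once if the calculator or the marker pen was pushed away (more than 30 mm) (distance of any of calculator, marker from where it was at the start of the episode above 0.03 m).
It also fails if it takes over 42 s, if anything falls off the work surface, if the arm or the gripper's body presses on something with over 40 N, if the wrist force passes 120 N, or if a joint passes its speed limit or range.

### The arm

A 6-joint arm with a two-finger parallel gripper is mounted at the origin on a cart in front of the work surface, level with it; the furniture and walls round the work are solid. World frame = base frame: x ahead of the robot, y to its left, z up, the work surface at z = 0. Lengths are in m, angles in rad, forces in N, time in s.
With the tool pointing down it reaches from about 0.275 to 0.875 m from the base axis. Payload 12.5 kg.
Tool frame: the origin (TCP) lies on the centre line of the jaws, within the pads' length; the fingertips stand 22 mm ahead of it and the grasp point (between the pads) lies 3 mm ahead of it; z points along the fingers, y is the line along which they close (so a half turn about z gives the same grasp; the last joint's range is limited). The gripper opens to 85 mm and grips with 20 to 120 N. Pads are 22 mm wide; open, the fingers measure 114 mm over their backs; the gripper's body (76 mm by 85 mm) begins 54 mm behind the grasp point. The pads swing forward as they close: fully open they stand 13 mm farther back than shut.
Start: joints at [-1.406, 0.351, 1.652, -0, 1.139, -0.085], TCP at [0.136, -0.533, 0.253] pointing down, gripper open.
Joint ranges: [-2.75, 2.75], [-0.79, 2.1], [0.01, 2.65], [-1.57, 4.71], [0.07, 3.14], [-2.87, 2.87]. Speed limits (rad/s): [2.22, 2.22, 2.79, 3.14, 3.14, 3.14].

### API

Orientations are given as a rotation vector (axis times angle).
In Python, from plant import get_obs, get_image, camera_model, finish_job, search_frame, outline_of gives the robot as it stands.
- The arm moves only by the tool jog_arm, never from a script. Its argument "rows" is a list of rows, each a list of 3 entries, a list of its own where there are three numbers: the finger opening in mm, from 0 to 85.4, then the shift along the world's x, y, z in mm, then the turn about the world's z in degrees. In form: [[gripper, [dx, dy, dz], roll], ...]. A call has 1 to 20 rows; each row shifts and turns the commanded pose from where the row before left it; what a row does not reach is not made up. A row lasts 1/10 s, in which the tool goes at most 50 mm and 8.59 degrees, less where a joint would pass 70% of its speed; a pose out of reach is approached as far as the arm can. A call with a gripper value outside its range is refused whole. The fingers move at their own pace and stop on an object; "grip_force" is the grip in N (left out, the last holds). Time passes only in rows, so rows that do not move let the fingers close. It gives the time, the measured TCP pose, the force, the opening and the grip force at its end, in the units of the state.
- get_obs(): the state, without advancing time (a new reading comes with each control period).
- get_image(name): name is "scene" or "top"; returns the picture (480x640x3 uint8, red, green, blue); there is no depth.
- camera_model(name): a dict with "vfov" (degrees; the focal length in pixels is half the picture's height over the tangent of half this angle, whatever the lens; pixels are square), "cx", "cy" (the principal point, pixels), "k1" (the pictures are not rectified: a ray, as slopes to the right and down, at radius r is drawn at 1 + k1 r^2 times it, then the intrinsics apply), "R" (3x3) and "t" (3): a world point X has camera coordinates R X + t. Camera axes: x right, y down, z forward; pixel columns grow to the right and rows downward; lengths in m; the calibration is good to about 2 mm. A picture is of the moment at which its call begins. camera_model takes no time and is no camera call.
- finish_job(): hands the job in; it is judged then, once.
Trained networks look in the newest picture that a camera, given by its name, has taken for a name from the list of things; names that differ only in an ending like _2 or _b are one class to them, and where a whole thing is asked for, a point or a joint stands for the part that bears it (a point fixed in the world has none). Each returns a list of dicts, best first, with "score" (0 to 1); they miss things now and then, are a little off and sometimes report something else, mostly with a low value. They report only what shows in the picture. A call takes as long as a camera call.
- search_frame(camera, label): "point" ([row, column] in pixels, amid what is visible of it).
- outline_of(camera, label): "mask" (480x640 bool, what is visible of it) and "point" ([row, column] in pixels, amid what is visible of it).
The state is a dict: "t": time; "joints": joint angles; "joint_velocities": joint speeds; "tau": joint torques, N m; "ee_pos": TCP position; "orientation": TCP orientation; "wrist_force": force on the tool from outside, world axes, zero at the start; "wrist_torque": the same for the moment, N m; "gripper_width": finger opening in m; "grip_force": force on a finger pad.
Only numpy, scipy, OpenCV 4.12 (cv2) and the standard library are available. Lean on these libraries where they do the work, as an engineer would, in place of code of your own. Each camera call takes 0.05 s, during which the arm holds its last target. There are 200 camera calls.

## Working session

There is one attempt and no reset: what is moved stays moved. The work goes in short steps, Python scripts to look and compute and a tool call to move; the robot and the scene stay as the last step left them, time stands still between calls to the robot, and variables do not carry over. Pictures are saved under pics/ and viewed, at most 10 in all, crops included, and the job is handed in when it is done.

Besides the shell and the picture viewer there is one more tool, called after "Call:" as name(argument=value, ...), one argument or row to a line, values as JSON. jog_arm: Moves the arm, as the interface text tells. Its arguments: {"type":"object","properties":{"rows":{"type":"array","items":{"type":"array"}},"grip_force":{"type":"number"}},"required":["rows"]}

```bash
mkdir -p pics; ls
cat > h.py <<'E'
import numpy as np, cv2
from plant import *
def K(c):
    m=camera_model(c); f=240/np.tan(np.radians(m['vfov'])/2)
    return m,f
def ray(c,p):  # p=[row,col]
    m,f=K(c); d=np.array([(p[1]-m['cx'])/f,(p[0]-m['cy'])/f]); u=d.copy()
    for _ in range(30): u=d/(1+m['k1']*(u@u))
    R=np.array(m['R']);t=np.array(m['t'])
    return -R.T@t, R.T@np.array([u[0],u[1],1])
def onz(c,p,z):
    o,d=ray(c,p); return o+d*(z-o[2])/d[2]
def proj(c,X):
    m,f=K(c); q=np.atleast_2d(X)@np.array(m['R']).T+np.array(m['t']); u=q[:,:2]/q[:,2:]
    u=u*(1+m['k1']*(u**2).sum(1,keepdims=True)); return u*f+[m['cx'],m['cy']]  # col,row
E
python3 - <<'E'
from h import *
for c in ['top','scene']:
    im=get_image(c); cv2.imwrite(f'pics/{c}0.png',im[:,:,::-1]); m,f=K(c); print(c,f,m['k1'],-np.array(m['R']).T@np.array(m['t']))
    for l in ['tongs','tongs_left','tongs_right','block','weight_mid','weight_small','weight_large','scale','calculator','marker']:
        r=outline_of(c,l); print(l,[(round(x['score'],2),np.round(x['point']),int(x['mask'].sum()),np.round(onz(c,x['point'],0),3)) for x in r[:3]])
        if r: np.save(f'm_{c}_{l}.npy',r[0]['mask'])
E
```

```text
pics
top 457.3580366359544 0.0038781817431209733 [ 0.37497746 -0.00179214  1.00727122]
tongs [(0.55, array([272., 312.]), 174, array([0.482, 0.018, 0.   ]))]
tongs_left [(0.57, array([269., 313.]), 194, array([0.487, 0.015, 0.   ]))]
tongs_right [(0.66, array([268., 336.]), 3, array([ 0.487, -0.034,  0.   ]))]
block [(0.95, array([257., 424.]), 2880, array([ 0.508, -0.231,  0.   ])), (0.69, array([273., 314.]), 326, array([0.479, 0.015, 0.   ]))]
weight_mid [(0.75, array([252., 432.]), 201, array([ 0.518, -0.25 ,  0.   ]))]
weight_small [(0.67, array([264., 405.]), 112, array([ 0.492, -0.188,  0.   ])), (0.23, array([287., 329.]), 111, array([ 0.447, -0.018,  0.   ])), (0.2, array([248., 180.]), 10658, array([0.543, 0.312, 0.   ]))]
weight_large []
scale [(0.75, array([249., 180.]), 10669, array([0.541, 0.312, 0.   ]))]
calculator [(0.68, array([164., 308.]), 1554, array([0.732, 0.022, 0.   ])), (0.54, array([243., 460.]), 330, array([ 0.536, -0.313,  0.   ]))]
marker [(0.6, array([166., 349.]), 225, array([ 0.723, -0.074,  0.   ]))]
scene 588.9260202999978 -0.06067231944417869 [-0.2235731   0.48683645  0.89991608]
tongs [(0.59, array([298., 345.]), 910, array([ 0.451, -0.018,  0.   ]))]
tongs_left []
tongs_right [(0.66, array([287., 344.]), 312, array([ 0.479, -0.034,  0.   ]))]
block [(0.74, array([254., 385.]), 479, array([ 0.517, -0.171,  0.   ]))]
weight_mid [(0.32, array([219., 303.]), 225, array([ 0.716, -0.075,  0.   ]))]
weight_small [(0.75, array([215., 301.]), 233, array([ 0.733, -0.079,  0.   ]))]
weight_large [(0.16, array([254., 386.]), 410, array([ 0.514, -0.173,  0.   ]))]
scale [(0.78, array([324., 187.]), 11496, array([0.552, 0.291, 0.   ]))]
calculator [(0.65, array([231., 261.]), 1175, array([0.728, 0.032, 0.   ]))]
marker [(0.76, array([217., 302.]), 176, array([ 0.726, -0.077, -0.   ]))]
```

View pics/top0.png

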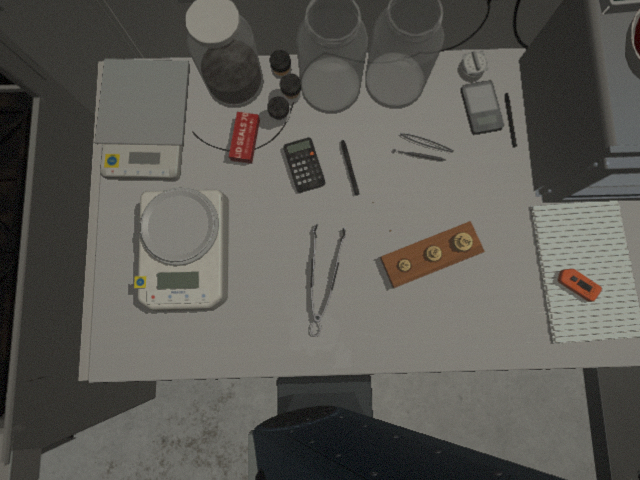

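View pics/scene0.png

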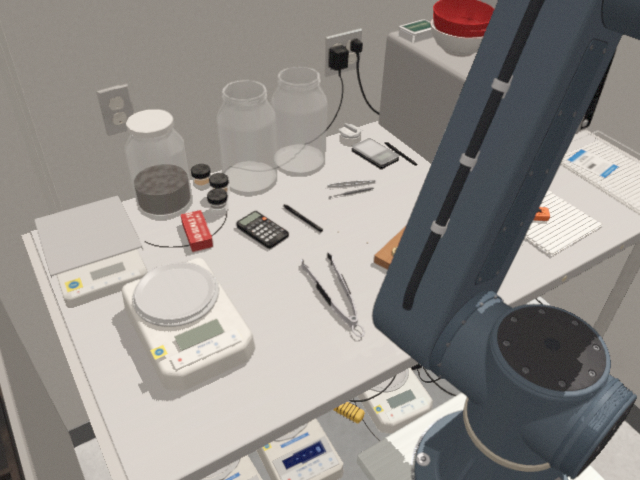

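The top view shows the tongs with the ring at about (row 328, col 314) and the jaws near (228, 315) and (232, 342). The block's small, mid and large weights are near (265, 404), (253, 433) and (241, 463). The scale pan is at (226, 180), and the calculator and marker lie beyond the tongs.

Run:
```python
from h import *
im=cv2.imread('pics/top0.png')[212:342,295:490]
cv2.imwrite('pics/crop1.png',cv2.resize(im,None,fx=4,fy=4,interpolation=cv2.INTER_CUBIC))
```

```text
(no output)
```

View pics/crop1.png

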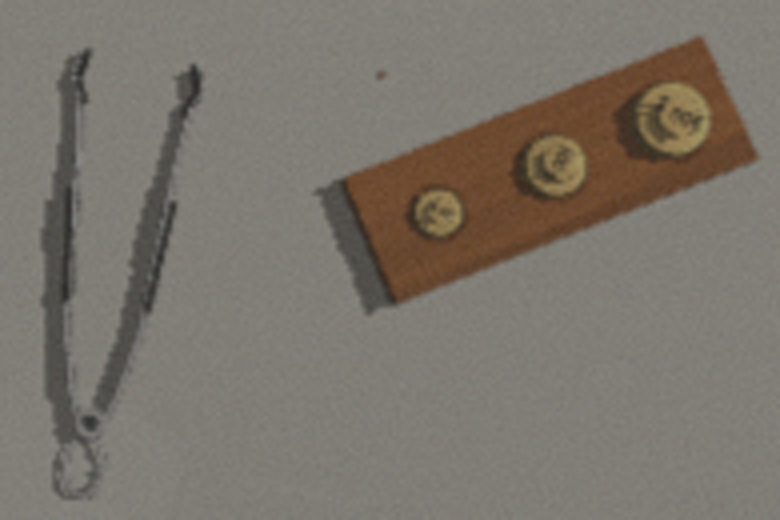

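The crop shows the tongs' pin at crop (90, 422), the pads centred at (67, 243) and (161, 258), and the jaws at (82, 75) and (190, 88). The weights are at (438, 212), (556, 166) and (674, 118). I'll convert these to world positions and check the result with a model overlay.

Run:
```python
from h import *
P=lambda x,y,z: onz('top',[212+y/4-.375,295+x/4-.375],z)
pin=P(90,422,.015);jw=(P(82,75,.012)+P(190,88,.012))/2;pad=(P(67,243,.012)+P(161,258,.012))/2
print('pin',pin,'jaw',jw,'pad',pad,'len',np.linalg.norm(jw[:2]-pin[:2]),'yaw',np.degrees(np.arctan2(*(jw-pin)[[1,0]])))
s,m,l=P(438,212,.030),P(556,166,.032),P(674,118,.041)
print(s,m,l,np.linalg.norm((s-l)[:2]),'block y dir',np.degrees(np.arctan2(*(s-l)[[1,0]])))
bc=[P(346,180,.022),P(703,38,.022),P(757,155,.022),P(396,300,.022)]; print(np.mean(bc,0)); print(np.linalg.norm(bc[0]-bc[1]),np.linalg.norm(bc[0]-bc[3]),np.degrees(np.arctan2(*(bc[0]-bc[1])[[1,0]])))
# pan by bright-circle: ellipse fit from scale mask for housing
M=np.load('m_top_scale.npy').astype(np.uint8); c=max(cv2.findContours(M,0,1)[0],key=cv2.contourArea)
print('scale rect',cv2.minAreaRect(c))
g=cv2.imread('pics/top0.png')[180:320,120:240]
cv2.imwrite('pics/pan.png',cv2.resize(g,None,fx=4,fy=4,interpolation=cv2.INTER_CUBIC))
# overlay tongs model
ps=(pin+jw)[:2]/2; a=np.arctan2(*(jw-pin)[[1,0]]);R=np.array([[np.cos(a),-np.sin(a)],[np.sin(a),np.cos(a)]])
o=cv2.resize(cv2.imread('pics/top0.png')[212:342,295:490],None,fx=4,fy=4,interpolation=cv2.INTER_CUBIC)
for b in [(-95,0),(-134,0),(30,27),(-30,20),(30,-27),(-30,-20),(95,26),(95,-26),(108,30),(108,-30),(0,0)]:
    q=proj('top',np.r_[ps+R@(np.array(b)/1e3),.015])[0]; cv2.circle(o,tuple(int(v) for v in (q-[295,212]+.375)*4),3,(0,0,255),-1)
w=P(556,166,.032)
for d,r,z,cc in [(0,.0165,.032,(0,255,0)),(.068,.0125,.03,(0,255,0)),(-.068,.02,.041,(0,255,0))]:
    by=(s-l)[:2]/np.linalg.norm((s-l)[:2])
    for t in np.linspace(0,6.28,24):
        q=proj('top',np.r_[m[:2]+by*d+r*np.array([np.cos(t),np.sin(t)]),z])[0]; cv2.circle(o,tuple(int(v) for v in (q-[295,212]+.375)*4),1,cc,-1)
cv2.imwrite('pics/ov1.png',o)
```

```text
pin [0.38229448 0.00937613 0.015     ] jaw [ 0.56745657 -0.02093198  0.012     ] pad [ 0.47402483 -0.00606539  0.012     ] len 0.1876261703310689 yaw -9.295978349066035
[ 0.48803427 -0.18050855  0.03      ] [ 0.51087868 -0.24507807  0.032     ] [ 0.53376984 -0.30780218  0.041     ] 0.1352605342224328 block y dir 109.76294992281217
[ 0.51156077 -0.24508721  0.022     ]
0.21331039062861903 0.0697463869626111 110.0752394496552
scale rect ((181.10098266601562, 249.6365203857422), (93.22635650634766, 123.50825500488281), 0.909380316734314)
```

View pics/ov1.png

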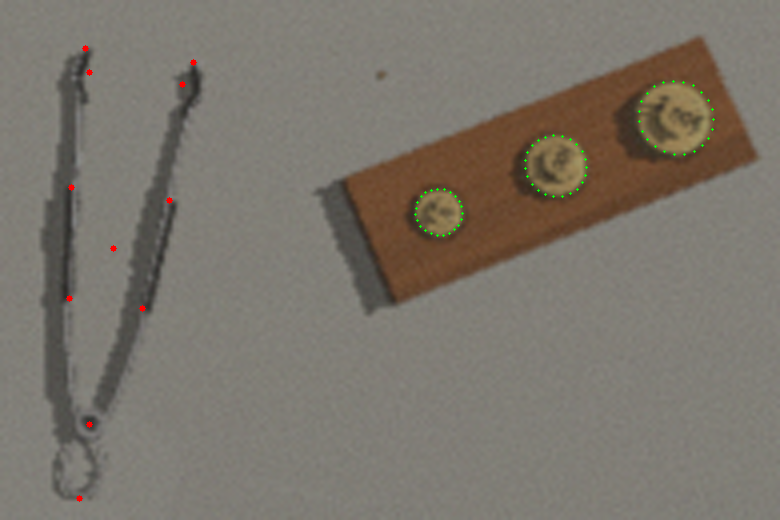

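View pics/pan.png

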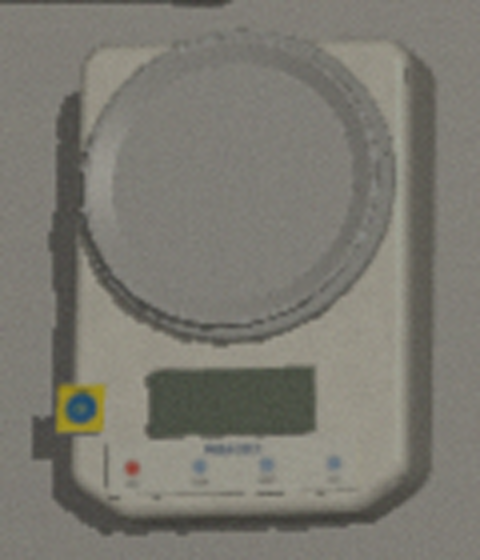

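The overlay matches both the tongs and the weights. In the pan crop the pan's centre is at (238, 185).

Run:
```python
from h import *
from scipy.spatial.transform import Rotation as R
o=get_obs(); M=R.from_rotvec(o['orientation']).as_matrix(); print(o['t'],o['ee_pos'],o['joints'],M.round(3),o['gripper_width'],'tool y yaw',np.degrees(np.arctan2(M[1,1],M[0,1])))
p=onz('top',[180+185/4-.375,120+238/4-.375],.078);print('pan',p)
for t in np.linspace(0,6.28,5): print(proj('top',p+.076*np.array([np.cos(t),np.sin(t),0]))[0]*4-[480,720])
```

```text
1.1 [ 0.13600129 -0.53288835  0.25326693] [-1.40556718e+00  3.50720609e-01  1.65182977e+00  2.02553315e-06
  1.13911158e+00 -8.45949966e-02] [[ 0.969  0.247 -0.   ]
 [ 0.247 -0.969  0.   ]
 [ 0.    -0.    -1.   ]] 0.08572598386985186 tool y yaw -75.68617941714469
pan [0.57641405 0.28995478 0.078     ]
[240.38359283  42.03226556]
[ 89.67506645 187.44852582]
[232.24038173 329.02837882]
[383.15779523 179.78095172]
[240.8444777  42.0204227]
```

Call:
jog_arm(
  rows=[
    [85,[19,29,-7],-1.3],
    [85,[19,29,-7],-1.3],
    [85,[19,29,-7],-1.3],
    [85,[19,29,-7],-1.3],
    [85,[19,29,-7],-1.3],
    [85,[19,29,-7],-1.3],
    [85,[19,29,-7],-1.3],
    [85,[19,29,-7],-1.3],
    [85,[19,29,-7],-1.3],
    [85,[19,29,-7],-1.3],
    [85,[19,29,-7],-1.3],
    [85,[19,29,-7],-1.3],
    [85,[19,29,-7],-1.3],
    [85,[19,29,-7],-1.3],
    [85,[19,30,-7],-1.3],
    [85,[19,30,-7],-1.3],
    [85,[19,30,-7],-1.3],
    [85,[15,30,-7],-1.5],
  ],
  grip_force=20,
)

```text
t: 2.9
ee_pos: [0.475, -0.0055, 0.1271]
orientation: [3.131, -0.256, 0.001]
wrist_force: [0.8, -0.8, 0.8]
gripper_width: 0.0849
grip_force: 0.0
```

Call:
jog_arm(
  rows=[
    [85,[0,0,-20],0],
    [85,[0,0,-20],0],
    [80,[0,0,-20],0],
    [75,[0,0,-20],0],
    [70,[0,0,-15],0],
    [65,[0,0,-7],0],
    [60,[0,0,0],0],
    [56,[0,0,0],0],
    [52,[0,0,0],0],
    [49,[0,0,0],0],
    [47,[0,0,0],0],
    [47,[0,0,0],0],
    [47,[0,0,0],0],
    [47,[0,0,0],0],
  ],
  grip_force=20,
)

```text
t: 4.3
ee_pos: [0.4751, -0.007, 0.0267]
orientation: [3.131, -0.254, 0.005]
wrist_force: [-0.7, 0.8, 11.7]
gripper_width: 0.0474
grip_force: 11.0
```

Call:
jog_arm(
  rows=[
    [47,[0,0,2],0],
    [47,[0,0,4],0],
    [47,[0,0,8],0],
    [47,[0,0,10],0],
    [47,[0,0,12],0],
    [47,[0,0,12],0],
    [47,[0,0,12],0],
    [47,[0,0,10],0],
    [47,[0,0,5],0],
    [47,[0,0,0],0],
    [47,[0,0,0],0],
  ],
)

```text
t: 5.4
ee_pos: [0.4738, -0.0069, 0.1001]
orientation: [-3.131, 0.254, 0.0]
wrist_force: [0.2, 0.5, -1.4]
gripper_width: 0.0472
grip_force: 7.5
```

Run:
```python
from h import *
o=get_obs();print(o['ee_pos'],o['wrist_force'],o['grip_force'],o['gripper_width'])
a=get_image('scene')[170:370,220:420]; b=get_image('top')[180:340,260:420]
f=lambda i:cv2.resize(i[:,:,::-1],(400,400),interpolation=cv2.INTER_CUBIC)
cv2.imwrite('pics/lift.png',np.hstack([f(a),f(b)]))
```

```text
[ 0.47383955 -0.00690715  0.10010271] [ 0.23599848  0.50171889 -1.44694592] 7.450208947411738 0.04722909813936603
```

View pics/lift.png

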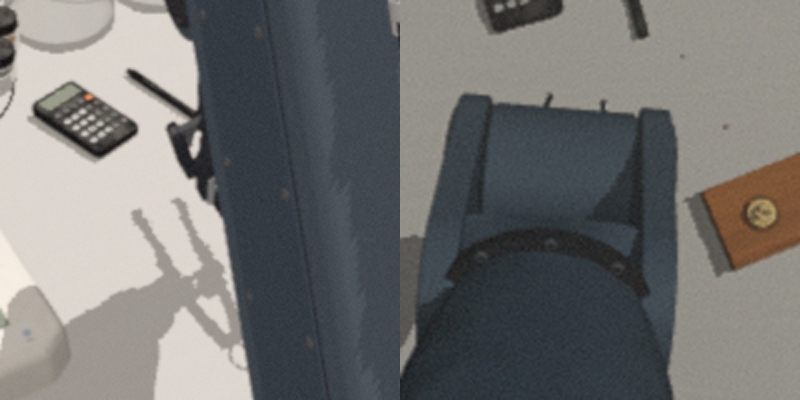

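The tongs are off the table: the left half shows their shadow clear of it. The jaw tips show ahead of the wrist in the right half at composite (548, 98) and (604, 105).

Run:
```python
from h import *
z=.085
g=lambda x,y:onz('top',[180+y/2.5-.3,260+(x-400)/2.5-.3],z)
l,r=g(548,97),g(604,104);print(l,r,np.linalg.norm(l-r));t=get_obs()['ee_pos'];d=(l+r)/2-t;print(np.hypot(*d[:2]),np.degrees(np.arctan2(d[1],d[0])))
pin=np.array([.3823,.0094])
def tgt(yaw,p):
    a=np.radians(yaw);return p[:2]-.095*np.array([np.cos(a),np.sin(a)])
print(tgt(19.8,np.array([.511,-.245])))
```

```text
[ 5.82283453e-01 -3.47068879e-04  8.50000000e-02] [ 0.57506052 -0.04636709  0.085     ] 0.046583401890820296
0.10625153740699106 -8.928697656303614
[ 0.42161633 -0.2771801 ]
```

Call:
jog_arm(
  rows=[
    [47,[-2,-10,0],1.1],
    [47,[-4,-19,0],2],
    [47,[-4,-20,0],2],
    [47,[-4,-20,0],2],
    [47,[-4,-20,0],2],
    [47,[-4,-20,0],2],
    [47,[-4,-20,0],2],
    [47,[-4,-20,0],2],
    [47,[-4,-20,0],2],
    [47,[-4,-20,0],2],
    [47,[-4,-20,0],2],
    [47,[-4,-20,0],2],
    [47,[-3,-20,0],2],
    [47,[-2,-16,0],2],
    [47,[-1,-5,0],2],
    [47,[0,0,0],0],
    [47,[0,0,0],0],
  ],
)

```text
t: 7.2
ee_pos: [0.4218, -0.2766, 0.0999]
orientation: [-3.094, -0.539, 0.001]
wrist_force: [0.4, -0.5, -1.1]
gripper_width: 0.0469
grip_force: 7.5
```

Run:
```python
from h import *
from scipy.spatial.transform import Rotation as R
o=get_obs();M=R.from_rotvec(o['orientation']).as_matrix();print(o['ee_pos'],np.degrees(np.arctan2(M[1,0],M[0,0])),o['wrist_force'],o['grip_force'],o['gripper_width'])
a=get_image('scene')[170:370,320:520]; b=get_image('top')[210:310,380:480]
f=lambda i:cv2.resize(i[:,:,::-1],(400,400),interpolation=cv2.INTER_CUBIC)
cv2.imwrite('pics/over.png',np.hstack([f(a),f(b)]))
```

```text
[ 0.42180392 -0.27658674  0.09991055] 19.744950964210155 [ 0.40497744 -0.51039597 -1.08891793] 7.451140077318996 0.046886605311123694
```

View pics/over.png

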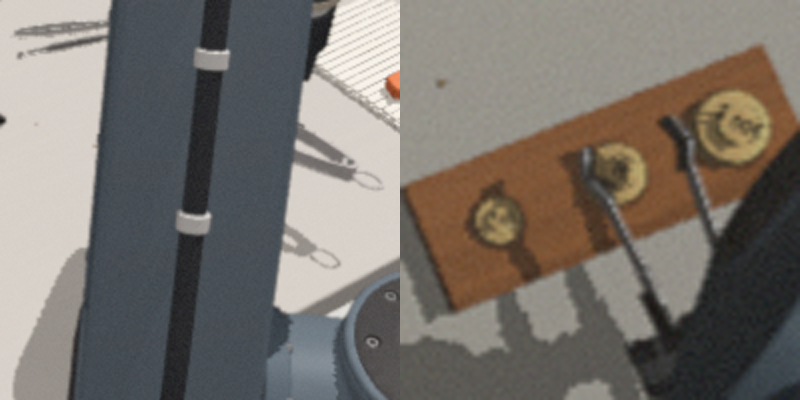

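The view from above shows the left jaw at composite (595, 170) and the right at (682, 138), higher than and either side of the mid weight at (615, 175). I'll correct for parallax.

Run:
```python
from h import *
g=lambda x,y,z:onz('top',[210+y/4-.375,380+(x-400)/4-.375],z)
# predicted jaw pixels for model (gap 39), z .089 (jaw top) 
t=np.array([.4218,-.2766]);a=np.radians(19.75);R=np.array([[np.cos(a),-np.sin(a)],[np.sin(a),np.cos(a)]])
for b in [(82,23),(95,21),(108,24),(82,-23),(95,-21),(108,-24)]:
    q=proj('top',np.r_[t+R@(np.array(b)/1e3),.089])[0];print(b,(q-[380,210]+.375)*4+[400,0])
print('weight',g(617,173,.032), 'jawmid',(g(595,172,.089)+g(683,137,.089))/2, t+R@[.095,0])
```

```text
(82, 23) [610.51082507 197.16244016]
(95, 21) [603.75668193 172.03449511]
(108, 24) [588.00965838 150.57185151]
(82, -23) [693.64847612 164.37477669]
(95, -21) [679.51723249 142.23297777]
(108, -24) [674.42522722 116.66614177]
weight [ 0.51140629 -0.2456544   0.032     ] jawmid [ 0.5126038 -0.2432706  0.089    ] [ 0.51121172 -0.24449791]
```

Call:
jog_arm(
  rows=[
    [47,[0,-1,-10],0],
    [47,[0,0,-12],0],
    [47,[0,0,-10],0],
    [47,[0,0,-8],0],
    [47,[0,0,-5],0],
    [47,[0,0,-3],0],
    [47,[0,0,0],0],
    [47,[0,0,0],0],
  ],
)

```text
t: 8.1
ee_pos: [0.4221, -0.278, 0.0525]
orientation: [3.094, 0.54, 0.0]
wrist_force: [0.1, 0.7, -1.3]
gripper_width: 0.0472
grip_force: 7.5
```

Run:
```python
from h import *
o=get_obs();print(o['ee_pos'],o['wrist_force'],o['grip_force'],o['gripper_width'])
b=get_image('top')[210:310,380:480]
cv2.imwrite('pics/down.png',cv2.resize(b[:,:,::-1],(400,400),interpolation=cv2.INTER_CUBIC))
```

```text
[ 0.42211757 -0.27801648  0.05247833] [ 0.06511181  0.65009995 -1.27391744] 7.4503177969018 0.04718691531503781
```

View pics/down.png

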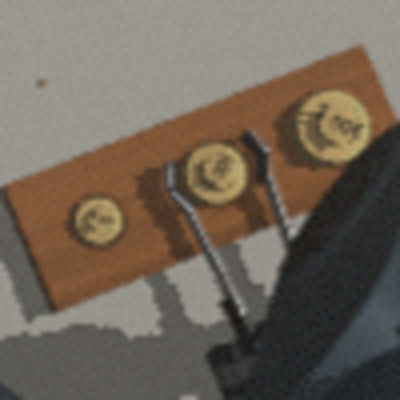

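Call:
jog_arm(
  rows=[
    [46,[-1,0,-1.5],0],
    [44,[0,0,0],0],
    [43,[0,0,0],0],
    [42,[0,0,0],0],
    [41,[0,0,0],0],
    [40,[0,0,0],0],
    [38,[0,0,0],0],
    [36,[0,0,0],0],
    [34,[0,0,0],0],
    [34,[0,0,0],0],
    [34,[0,0,0],0],
  ],
  grip_force=40,
)

```text
t: 9.25
ee_pos: [0.4211, -0.278, 0.0509]
orientation: [3.095, 0.54, 0.0]
wrist_force: [-0.3, -0.8, -0.4]
gripper_width: 0.0385
grip_force: 40.2
```

Call:
jog_arm(
  rows=[
    [34,[0,0,2],0],
    [34,[0,0,4],0],
    [34,[0,0,6],0],
    [34,[0,0,8],0],
    [34,[0,0,10],0],
    [34,[0,0,10],0],
    [34,[0,0,10],0],
    [34,[0,0,10],0],
    [34,[0,0,6],0],
    [34,[0,0,3],0],
    [34,[0,0,0],0],
    [34,[0,0,0],0],
    [34,[0,0,0],0],
  ],
)

```text
t: 10.55
ee_pos: [0.4208, -0.2778, 0.1194]
orientation: [-3.094, -0.54, 0.001]
wrist_force: [0.4, -0.1, -1.9]
gripper_width: 0.0389
grip_force: 40.5
```

Run:
```python
from h import *
o=get_obs();print(o['ee_pos'],o['wrist_force'],o['grip_force'],o['gripper_width'])
b=get_image('top')[210:310,380:480]
cv2.imwrite('pics/up.png',cv2.resize(b[:,:,::-1],(400,400),interpolation=cv2.INTER_CUBIC))
```

```text
[ 0.42081964 -0.27776886  0.1194096 ] [ 0.4195224  -0.06585611 -1.92506742] 40.488404631614685 0.038929636918594634
```

View pics/up.png

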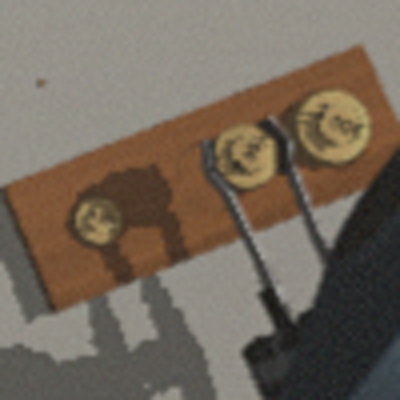

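The weight is out of its well and held between the jaws at crop (245, 155). The other two still stand.

Call:
jog_arm(
  rows=[
    [34,[1,5,4],0],
    [34,[2,10,5],0],
    [34,[3,15,5],0],
    [34,[3,20,5],0],
    [34,[3,25,5],0],
    [34,[3,25,5],0],
    [34,[3,25,5],0],
    [34,[3,25,5],0],
    [34,[3,25,4],0],
    [34,[3,25,0],0],
    [34,[3,25,0],0],
    [34,[3,25,0],0],
    [34,[3,25,0],0],
    [34,[3,25,0],0],
    [34,[3,25,0],0],
    [34,[3,25,0],0],
    [34,[3,25,0],0],
    [34,[3,25,0],0],
    [34,[3,25,0],0],
    [34,[3,25,0],0],
  ],
)

```text
t: 12.6
ee_pos: [0.4772, 0.1742, 0.1633]
orientation: [-3.094, -0.542, -0.0]
wrist_force: [0.7, -0.4, -2.3]
gripper_width: 0.039
grip_force: 40.6
```

Call:
jog_arm(
  rows=[
    [34,[3,20,0],0],
    [34,[3,20,0],0],
    [34,[2,15,0],0],
    [34,[1,12,0],0],
    [34,[0,10,0],0],
    [34,[0,6,0],0],
    [34,[0,3,0],0],
    [34,[0,0,0],0],
    [34,[0,0,0],0],
    [34,[0,0,0],0],
    [34,[0,0,0],0],
    [34,[0,0,0],0],
  ],
)

```text
t: 13.8
ee_pos: [0.487, 0.2579, 0.1628]
orientation: [3.095, 0.54, -0.0]
wrist_force: [-0.2, 0.5, -1.9]
gripper_width: 0.0392
grip_force: 40.6
```

Run:
```python
from h import *
o=get_obs();print(o['t'],o['ee_pos'],o['wrist_force'],o['grip_force'],o['gripper_width'],abs(o['joint_velocities']).max())
b=get_image('top')[160:310,120:270];a=get_image('scene')[200:400,90:290]
f=lambda i:cv2.resize(i[:,:,::-1],(400,400),interpolation=cv2.INTER_CUBIC)
cv2.imwrite('pics/end.png',np.hstack([f(a),f(b)]))
for p in [(.5764,.290,.078),(.5764,.290,.16)]: print((proj('top',p)[0]-[120,160])*400/150+[400,0])
```

```text
13.8 [0.48702805 0.25788646 0.16281057] [-0.17253883  0.49861591 -1.89204738] 40.58440089225769 0.03919032393572108 0.003586805410280943
[557.60796537 175.68596372]
[522.05351949 152.24065359]
```

View pics/end.png

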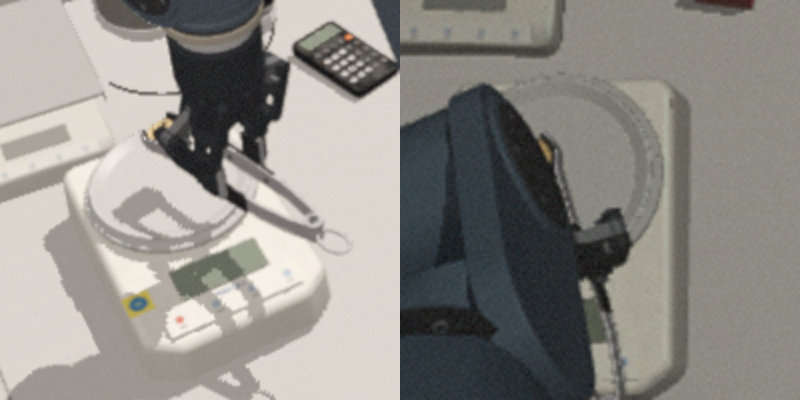

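The weight is still in the jaws. Its visible right edge is at about (545, 150), which fits a centre over the pan, and everything is still and clear of the scale.

```bash
python3 -c "
from plant import *
print(finish_job())"
```

```text
the job is handed in; nothing more can be done
None
```

The job is handed in, verdict not returned: the tongs hold the middle weight about 50 mm above the pan's centre, still squeezed and at rest; by the last pictures the other weights stayed in their wells and nothing else was disturbed.

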